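# Turn the spot plate wells-up against the side of the draining tray

## Robot

A 6-joint arm with a two-finger parallel gripper is mounted at the origin on the work surface. World frame = base frame: x ahead of the robot, y to its left, z up, the work surface at z = 0. Lengths are in m, angles in rad, forces in N, time in s.
With the tool pointing down it reaches from about 0.25 to 0.775 m from the base axis. Payload 4 kg.
Tool frame: the origin (TCP) lies at the very end of the fingers, on their centre line; the grasp point (between the pads) lies 19 mm behind it; z points along the fingers, y is the line along which they close (so a half turn about z gives the same grasp; the last joint's range is limited). The gripper opens to 94 mm and grips with 3 to 60 N. Pads are 16 mm wide; open, the fingers measure 119 mm over their backs; the gripper's body (75 mm by 177 mm) begins 78 mm behind the grasp point.
Start: joints at [1.17, 0.087, 1.371, -0, 1.684, -0.103], TCP at [0.161, 0.526, 0.178] pointing down, gripper open.
Joint ranges: [-3.1, 3.1], [-0.76, 2.03], [0.27, 2.55], [-1.08, 4.22], [0.17, 2.65], [-2.57, 2.57]. Speed limits (rad/s): [2.79, 2.79, 3.14, 3.14, 3.14, 3.14].

## Interface

Orientations are given as [roll, pitch, yaw] about the fixed x, y, z axes, in that order (R = Rz(yaw) Ry(pitch) Rx(roll)).
In Python, from bench import robot, vision gives the robot as it stands.
- The arm moves only by the shell command python3 -m crank 'ROWS'. ROWS is JSON, a list of rows, each a list of 3 entries, a list of its own where there are three numbers: the closure, from 0 (fully open) to 1 (shut), then the shift along the tool's x, y, z in m, then the turn, a rotation vector about the tool's x, y, z in degrees. A call has 1 to 8 rows; each row shifts and turns the commanded pose from where the row before left it, along the tool's axes as they then stand; what a row does not reach is not made up. A row lasts 1/10 s, in which the tool goes at most 50 mm and 8.59 degrees, less where a joint would pass 70% of its speed; a pose out of reach is approached as far as the arm can. A call with a gripper value outside its range is refused whole. The fingers move at their own pace and stop on an object; the grip force is fixed at half the most. Time passes only in rows, so rows that do not move let the fingers close. It gives the time, the measured TCP pose, the force, the opening and the grip force at its end, in the units of the state.
- robot.get_obs(): the state, without advancing time (a new reading comes with each control period).
- vision.snapshot(name): name is "side" or "top" or "wrist"; returns a dict with "color" (420x560x3 uint8, red, green, blue), "z_map" (420x560 float32, m along the optical axis (not along the pixel's ray), 0 where there is no reading), "fx", "fy", "cx", "cy" (pixels), "dist" ([k1, k2, p1, p2, k3] as OpenCV has them; the pictures are not rectified), "R" (3x3) and "t" (3): a world point X has camera coordinates R X + t. Camera axes: x right, y down, z forward; pixel columns grow to the right and rows downward; lengths in m; the calibration is good to about 2 mm. A picture is of the moment at which its call begins.
- robot.close_job(): hands the job in; it is judged then, once.
The state is a dict: "time": time; "joint_positions": joint angles; "qvel": joint speeds; "joint_torque": joint torques, N m; "tool_pos": TCP position; "ee_rot": TCP orientation; "wrist_force": force on the tool from outside, world axes, zero at the start; "wrist_torque": the same for the moment, N m; "width": finger opening in m; "finger_force": force on a finger pad.
Only numpy, scipy, OpenCV 4.12 (cv2) and the standard library are available. Lean on these libraries where they do the work, as an engineer would, in place of code of your own. Each camera call takes 0.05 s, during which the arm holds its last target. There are 200 camera calls.

## Task

The porcelain spot plate was left to dry wells-down in the draining tray; turn it wells-up without picking it up. With the fingertips push it across the rubber mat against a sloping side of the tray until it rides up and leans there on edge, then tip it over from behind so that it lies flat on the mat, wells up. Do not press it hard or lift it clear of the mat, and leave the glass dish and the other things where they are.

Things in the scene. Friction and masses are not known exactly. Their poses are not given: they have to be found in the camera images.
- plate: White porcelain spot plate, 60 mm (x) by 90 mm (y) by 10 mm thick, about 115 g, square-edged. One face has 12 wells (15 mm across, 4.5 deep), the other is plain buff. Origin at its centre; z points out of the buff face: up at the start (wells down), down when done. Starts flat on the mat, x within 0.3 rad of the tray's x. Slippery on the tray's steel (friction 0.25), holds on the mat (0.8).
- tray: Steel draining tray, fixed. Origin under its centre on the bench; x across its short way, pointing away from the robot within 0.35 rad; z up. Four smooth sides lean outward at 60 degrees from level, from the mat to the rim 34 mm above the bench (opening 220 x 300 mm, 10 mm lip outside). A plate pushed fully home lies flush on a side, its foot at the slope's foot, its top above the rim, and stays.
- mat: Dark green ribbed rubber mat, fixed, covers the tray's whole floor: 190 mm (x) by 270 mm (y) at its top face, which is 8 mm above the bench and meets the feet of the sloping sides. Origin under its centre, 2 mm above the bench; axes like the tray's.
- dish: A shallow round glass dish turned over to dry, 55 mm across and 14 mm high, loose on the mat in the other half of the tray. Origin at the centre of its underside. To be left alone.
- dropper: An amber glass dropper bottle with a black cap, 34 mm across, 75 mm high, standing loose on the bench beside the tray's +y end. Origin at the centre of its foot. To be left alone.
- specimen: A straw-coloured specimen jar with a white lid, 56 mm across, 85 mm high, standing loose on the bench beside the tray's -y end. Origin at the centre of its foot. To be left alone.
- beaker: An empty clear beaker, 66 mm across, 85 mm high, loose on the bench. Origin at the centre of its foot. To be left alone.
- forceps: Steel forceps, 118 mm long, 20 mm wide, 8 mm high, lying loose on the bench. Origin under the middle. To be left alone.
- lens: A hand lens with a black rim and handle, rim 52 mm across, about 137 mm long in all, 12 mm high, lying loose on the bench. Origin under the centre of the glass. To be left alone.
- plate_corner0 (a point): The plate's corner at -30 mm x, -45 mm y in the plate's frame, half-way through its thickness (5 mm above the mat while the plate lies flat).
- plate_corner1 (a point): The plate's corner at -30 mm x, +45 mm y in the plate's frame, half-way through its thickness (5 mm above the mat while the plate lies flat).
- plate_corner2 (a point): The plate's corner at +30 mm x, -45 mm y in the plate's frame, half-way through its thickness (5 mm above the mat while the plate lies flat).
- plate_corner3 (a point): The plate's corner at +30 mm x, +45 mm y in the plate's frame, half-way through its thickness (5 mm above the mat while the plate lies flat).
Not all that is in view belongs to the job. Of the things like the plate, leave any that is brown, green or yellow; of the rest the smaller one is meant.

How it is judged:
By the outcome, as a careful person would: the job done as asked, in the order asked, and still so for the second after the job is handed in, with the robot touching nothing.
It also fails if it takes over 45 s, if anything falls off the work surface, if the arm or the gripper's body presses on something with over 40 N, if the wrist force passes 120 N, or if a joint passes its speed limit or range.

## Working session

There is one attempt and no reset: what is moved stays moved. The work goes in short steps, Python scripts to look and compute and a shell command to move; the robot and the scene stay as the last step left them, time stands still between calls to the robot, and variables do not carry over. Pictures are saved under pics/ and viewed, at most 10 in all, crops included, and the job is handed in when it is done.

```bash
mkdir -p pics; ls; cat > h.py <<'E'
import numpy as np, cv2
from bench import robot, vision
from scipy.spatial.transform import Rotation as Ro
def snap(n,f=None):
    s=vision.snapshot(n)
    if f: cv2.imwrite('pics/'+f,s['color'][:,:,::-1])
    return s
def world(s,u,v,z=None):
    """pixel(s) -> world; by depth, or on plane z"""
    K=np.array([[s['fx'],0,s['cx']],[0,s['fy'],s['cy']],[0,0,1.]])
    p=cv2.undistortPoints(np.array([[[u,v]]],float),K,np.array(s['dist']))[0,0]
    r=np.array([p[0],p[1],1.]);R=np.array(s['R']);t=np.array(s['t'])
    C=-R.T@t; d=R.T@r
    k=s['z_map'][int(round(v)),int(round(u))] if z is None else (z-C[2])/d[2]
    return C+k*d
E
python3 - <<'E'
from h import *
s=snap('top','top1.png');print(s['R'],s['t'],s['fx'])
print(robot.get_obs())
E
```

```text
pics
[[-1.37758784e-02 -9.99904761e-01  8.33123929e-04]
 [-9.92091348e-01  1.35642620e-02 -1.24782886e-01]
 [ 1.24759701e-01 -2.54552891e-03 -9.92183722e-01]] [0.06953038 0.48523728 1.32293466] 452.66021853818006
{'time': 0.05, 'joint_positions': array([ 1.16988151e+00,  8.79528382e-02,  1.37224943e+00, -1.96815749e-05,
        1.68361579e+00, -1.03090830e-01]), 'qvel': array([-0.0009645 , -0.00133389, -0.0013447 , -0.00062595,  0.0009072 ,
        0.00053143]), 'joint_torque': array([ 2.35092499e-03, -3.41544342e+01, -3.03596163e+01,  7.21490756e-02,
        3.04690283e-02, -8.02694240e-05]), 'tool_pos': array([0.16115609, 0.52521216, 0.1763079 ]), 'ee_rot': array([-3.13937706e+00, -2.09554098e-04,  2.84376624e+00]), 'wrist_force': array([-0.42853105, -0.41587564, -0.45394671]), 'wrist_torque': array([0.02399712, 0.00073481, 0.01459035]), 'finger_force': 0.0, 'width': 0.09387598546306863}
```

View pics/top1.png

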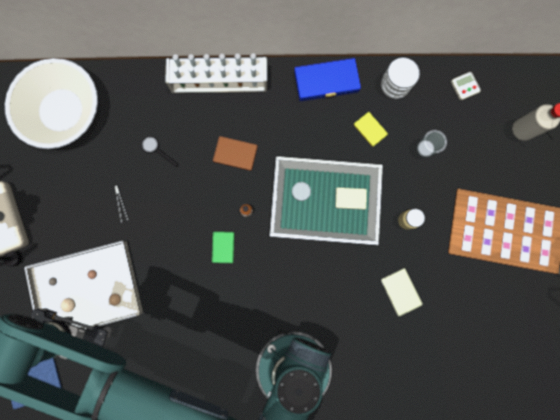

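Candidates: the buff plate in the tray (351,198), the larger cream one on the bench (401,292), brown (235,153), green (223,247), yellow (370,129). I choose (351,198): it is in the tray and the smaller of the uncoloured ones. Next is a close crop to check it.

```bash
python3 - <<'E'
from h import *
s=snap('top');c=s['color']
cv2.imwrite('pics/crop1.png',cv2.resize(c[145:255,255:455],None,fx=4,fy=4,interpolation=cv2.INTER_CUBIC)[:,:,::-1])
def rect(m,z):
    n,l,st,_=cv2.connectedComponentsWithStats(m.astype(np.uint8)); print(st[1:][st[1:,4]>100].tolist())
    return l,st
hsv=cv2.cvtColor(c,cv2.COLOR_RGB2HSV)
sub=np.zeros(c.shape[:2],bool);sub[165:235,275:378]=1
def fit(mask,z):
    cs,_=cv2.findContours(mask.astype(np.uint8),cv2.RETR_EXTERNAL,cv2.CHAIN_APPROX_NONE)
    k=max(cs,key=cv2.contourArea)[:,0]
    w=np.array([world(s,u,v,z)[:2] for u,v in k])
    r=cv2.minAreaRect((w*1000).astype(np.float32)); print(r); print(cv2.boxPoints(r).round())
b=(c[:,:,0]>190)&(c[:,:,1]>190)
m=b.copy();m[:,:325]=0;m[:,372:]=0;m[:180]=0;m[215:]=0
fit(m,.018)
g=(hsv[:,:,1]>90)&(hsv[:,:,0]>60)&(hsv[:,:,0]<100)&sub
fit(cv2.morphologyEx((g).astype(np.uint8),cv2.MORPH_CLOSE,np.ones((3,3))),.008)
m=b.copy();m[:150]=0;m[248:]=0;m[:,:265]=0;m[:,388:]=0
fit(m,.034)
for p in [(351,198),(302,191),(290,225),(276,160)]:print(p,world(s,*p))
E
```

```text
((504.9369812011719, -182.0437469482422), (88.2773666381836, 59.22507858276367), 86.46966552734375)
[[ 473. -224.]
 [ 532. -228.]
 [ 537. -140.]
 [ 478. -136.]]
((497.7055358886719, -106.17108154296875), (255.74209594726562, 178.80047607421875), 84.6157455444336)
[[ 397. -225.]
 [ 575. -242.]
 [ 599.   13.]
 [ 421.   30.]]
((497.8584289550781, -106.05369567871094), (318.9783020019531, 238.62625122070312), 84.6029281616211)
[[ 364. -254.]
 [ 602. -276.]
 [ 632.   42.]
 [ 394.   64.]]
(351, 198) [ 0.50438843 -0.18306689  0.0182764 ]
(302, 191) [ 0.52712348 -0.03487839  0.02263194]
(290, 225) [0.42594534 0.00265234 0.00785039]
(276, 160) [0.62119688 0.04232741 0.03369951]
```

View pics/crop1.png

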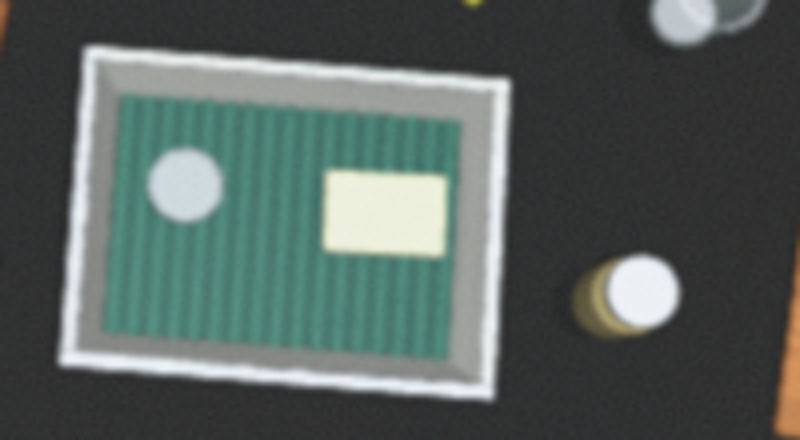

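The crop shows the buff plate (px 351,198 in the full picture) wells-down on the mat, with the glass dish at (302,191) in the other half. The choice is confirmed. Plan: push toward the tray's +x side with the two half-closed fingers, then tip it from behind.

```bash
cat >> h.py <<'E'
C=np.array([.498,-.106]);TY=-.094
def tray(x,y): c,s=np.cos(TY),np.sin(TY);return C+[c*x-s*y,s*x+c*y]
def go(x,y,z,o=None):
    """tool-axis shift (mm) to a tray-frame point, and turn about tool z to face the tray; tool stays down"""
    o=o or robot.get_obs(); R=Ro.from_euler('xyz',o['ee_rot']).as_matrix()
    d=np.r_[tray(x,y),z]-o['tool_pos']
    yt=np.pi+TY; e=(o['ee_rot'][2]-yt+np.pi)%(2*np.pi)-np.pi
    p=o['tool_pos'][:2]-C; c,s=np.cos(TY),np.sin(TY)
    print('shift mm',(R.T@d*1000).round(1),'turn z deg',np.degrees(e).round(2),'tray xy',(np.array([c*p[0]+s*p[1],-s*p[0]+c*p[1]])*1000).round(1),'z',o['tool_pos'][2].round(4),'F',o['wrist_force'].round(2),'w',round(o['width'],4),'t',o['time'])
E
python3 -m crank '[[0.45,[-0.0305,-0.0366,0],[0,0,0]],[0.45,[-0.0305,-0.0366,0],[0,0,0]],[0.45,[-0.0305,-0.0366,0],[0,0,0]],[0.45,[-0.0305,-0.0366,0],[0,0,0]],[0.45,[-0.0305,-0.0366,0],[0,0,0]],[0.45,[-0.0305,-0.0366,0],[0,0,0]],[0.45,[-0.0305,-0.0366,0],[0,0,0]],[0.45,[-0.0305,-0.0366,0],[0,0,0]]]'
python3 -c "
from h import *
go(-.040,-.075,.1)"
```

```text
time: 0.9
tool_pos: [0.3087, 0.1725, 0.1772]
ee_rot: [3.141, 0.0, 2.845]
wrist_force: [1.4, 0.1, 0.0]
width: 0.052
finger_force: 0.0
shift mm [-238.4 -292.5   77.2] turn z deg -11.63 tray xy [-214.6  259.5] z 0.1772 F [1.44 0.13 0.03] w 0.052 t 0.9
```

```bash
python3 -m crank '[[0.45,[-0.030,-0.0366,0],[0,0,0]],[0.45,[-0.030,-0.0366,0],[0,0,0]],[0.45,[-0.030,-0.0366,0],[0,0,0]],[0.45,[-0.030,-0.0366,0],[0,0,0]],[0.45,[-0.030,-0.0366,0],[0,0,0]],[0.45,[-0.030,-0.0366,0],[0,0,0]],[0.45,[-0.030,-0.0366,0],[0,0,0]],[0.45,[-0.030,-0.0366,0],[0,0,0]]]'
python3 -m crank '[[0.45,[0,0,0.03],[0,0,-6]],[0.45,[0,0,0.03],[0,0,-5.6]],[0.45,[0,0,0.017],[0,0,0]],[0.45,[0,0,0],[0,0,0]]]'
python3 -c "
from h import *
go(-.040,-.075,.012)
s=snap('wrist','w1.png')"
```

```text
time: 1.7
tool_pos: [0.4523, -0.1779, 0.177]
ee_rot: [3.141, -0.001, 2.843]
wrist_force: [0.5, 0.4, -0.5]
width: 0.0517
finger_force: 0.0
time: 2.1
tool_pos: [0.4498, -0.1749, 0.0966]
ee_rot: [3.138, -0.007, 3.046]
wrist_force: [-0.1, 0.5, 0.7]
width: 0.0515
finger_force: 0.0
shift mm [-2.2 -2.2 84.6] turn z deg -0.11 tray xy [-41.6 -73.1] z 0.0966 F [-0.08  0.52  0.71] w 0.0515 t 2.1
```

View pics/w1.png

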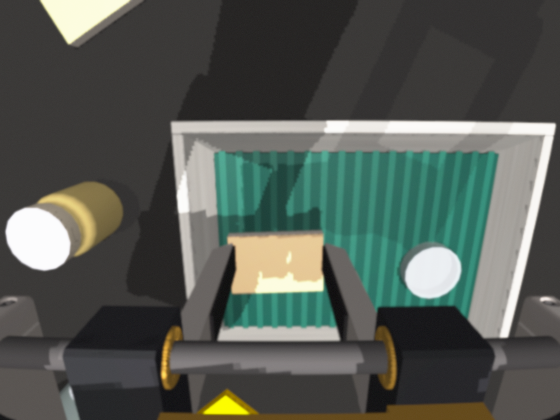

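The wrist view (up = toward the robot) shows the plate at (230–322, 233–292) between the fingertips, with the dish at (430,270). I'll remeasure the plate in this picture.

```bash
python3 - <<'E'
from h import *
s=snap('wrist')
c,si=np.cos(TY),np.sin(TY)
def t(w): p=w[:2]-C; return [round(1000*(c*p[0]+si*p[1])),round(1000*(-si*p[0]+c*p[1])),round(1000*w[2],1)]
for u,v,z in [(229,236,.018),(322,232,.018),(233,292,.018),(323,290,.018),(217,152,.008),(495,152,.008)]:print((u,v),t(world(s,u,v,z)))
for p in [(280,250),(290,285),(300,200),(380,250)]: print(p,t(world(s,*p)))
o=robot.get_obs();x=s['R']@o['tool_pos']+s['t'];print('tcp px',s['fx']*x[0]/x[2]+s['cx'],s['fy']*x[1]/x[2]+s['cy'])
E
```

```text
(229, 236) [-12, -121, np.float64(18.0)]
(322, 232) [-16, -33, np.float64(18.0)]
(233, 292) [48, -120, np.float64(18.0)]
(323, 290) [46, -29, np.float64(18.0)]
(217, 152) [-90, -130, np.float64(8.0)]
(495, 152) [-91, 128, np.float64(8.0)]
(280, 250) [3, -72, np.float64(17.5)]
(290, 285) [40, -62, np.float64(18.2)]
(300, 200) [-45, -53, np.float64(8.6)]
(380, 250) [7, 28, np.float64(7.8)]
tcp px 278.55593566567677 242.2177722087927
```

```bash
python3 -m crank '[[0.45,[0,-0.003,0.04],[0,0,0]],[0.45,[0,0,0.03],[0,0,0]],[0.45,[0,0,0.01],[0,0,0]],[0.45,[0,0,0.002],[0,0,0]],[0.45,[0,0,0],[0,0,0]],[0.45,[0,0,0],[0,0,0]]]'
python3 -c "
from h import *
go(-.02,-.075,.0105)"
```

```text
time: 2.8
tool_pos: [0.4536, -0.1798, 0.0207]
ee_rot: [-3.14, 0.004, 3.046]
wrist_force: [0.3, -0.0, 0.3]
width: 0.0517
finger_force: 0.0
shift mm [-17.2   2.7  10.3] turn z deg -0.07 tray xy [-37.3 -77.6] z 0.0207 F [ 0.32 -0.03  0.32] w 0.0517 t 2.8
```

```bash
python3 -m crank '[[0.45,[0,0.002,0.006],[0,0,0]],[0.45,[0,0,0.003],[0,0,0]],[0.45,[0,0,0],[0,0,0]],[0.45,[0,0,0],[0,0,0]]]'
python3 -m crank '[[0.45,[0,0,0.001],[0,0,0]],[0.45,[0,0,0],[0,0,0]]]'
python3 -c "
from h import *
go(-.02,-.075,.0105)"
```

```text
time: 3.2
tool_pos: [0.4521, -0.177, 0.0094]
ee_rot: [3.141, -0.0, 3.046]
wrist_force: [-0.2, -0.9, 0.9]
width: 0.0517
finger_force: 0.0
time: 3.4
tool_pos: [0.4521, -0.177, 0.0084]
ee_rot: [3.141, -0.0, 3.046]
wrist_force: [0.3, 0.7, 0.4]
width: 0.0517
finger_force: 0.0
shift mm [-19.    0.   -2.1] turn z deg -0.08 tray xy [-39. -75.] z 0.0084 F [0.29 0.71 0.38] w 0.0517 t 3.4
```

```bash
python3 -m crank '[[0.45,[-0.006,0,-0.0017],[0,0,0]],[0.45,[-0.008,0,0],[0,0,0]],[0.45,[-0.008,0,0],[0,0,0]],[0.45,[-0.008,0,0],[0,0,0]],[0.45,[-0.008,0,0],[0,0,0]],[0.45,[-0.008,0,0],[0,0,0]],[0.45,[-0.008,0,0],[0,0,0]],[0.45,[-0.008,0,0],[0,0,0]]]'
python3 -c "
from h import *
go(.078,-.075,.0102)"
```

```text
time: 4.2
tool_pos: [0.5146, -0.1829, 0.01]
ee_rot: [3.141, -0.0, 3.046]
wrist_force: [0.3, 0.3, -0.2]
width: 0.0517
finger_force: 0.0
shift mm [-54.3   0.1  -0.2] turn z deg -0.07 tray xy [ 23.7 -75. ] z 0.01 F [ 0.29  0.31 -0.19] w 0.0517 t 4.2
```

```bash
python3 -m crank '[[0.45,[-0.004,0,0],[0,0,0]],[0.45,[-0.004,0,0],[0,0,0]],[0.45,[-0.004,0,0],[0,0,0]],[0.45,[-0.004,0,0],[0,0,0]],[0.45,[-0.004,0,0],[0,0,0]],[0.45,[-0.004,0,0],[0,0,0]]]'
python3 -c "
from h import *
go(.078,-.075,.0102)
s=snap('side','s1.png')
x=np.array(s['R'])@[.58,-.18,.03]+s['t'];print(s['fx']*x[0]/x[2]+s['cx'],s['fy']*x[1]/x[2]+s['cy'],x[2])"
```

```text
time: 4.8
tool_pos: [0.538, -0.1852, 0.0102]
ee_rot: [3.141, 0.0, 3.046]
wrist_force: [0.1, 0.0, -0.3]
width: 0.0519
finger_force: 0.0
shift mm [-30.7   0.1  -0. ] turn z deg -0.08 tray xy [ 47.3 -75.1] z 0.0102 F [ 0.1   0.04 -0.25] w 0.0519 t 4.8
338.59492620701025 273.74322824574415 1.1389401398422372
```

View pics/s1.png

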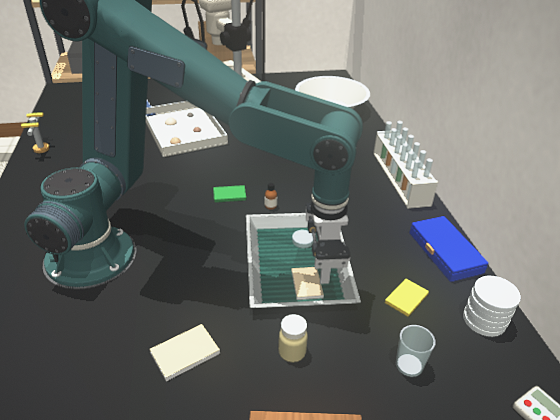

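The side view shows the tray around (300,260). The plate at about (305,280) appears behind or beside the fingers at (330,275), so I'll take a closer crop.

```bash
python3 -c "
from h import *
s=snap('side')
cv2.imwrite('pics/s2.png',cv2.resize(s['color'][200:315,235:385],None,fx=5,fy=5,interpolation=cv2.INTER_CUBIC)[:,:,::-1])
c,si=np.cos(TY),np.sin(TY)
def t(w): p=w[:2]-C; return [round(1000*(c*p[0]+si*p[1])),round(1000*(-si*p[0]+c*p[1])),round(1000*w[2],1)]
for p in [(305,280),(305,290),(312,290),(295,280),(318,280)]:print(p,t(world(s,*p)))
x=np.array(s['R'])@robot.get_obs()['tool_pos']+s['t'];print(s['fx']*x[0]/x[2]+s['cx'],s['fy']*x[1]/x[2]+s['cy'],x[2])"
```

```text
(305, 280) [10, -73, np.float64(21.5)]
(305, 290) [7, -102, np.float64(18.8)]
(312, 290) [22, -103, np.float64(19.5)]
(295, 280) [-13, -71, np.float64(20.7)]
(318, 280) [40, -74, np.float64(20.4)]
320.98169116271634 283.37597829626515 1.1404917576881337
```

View pics/s2.png

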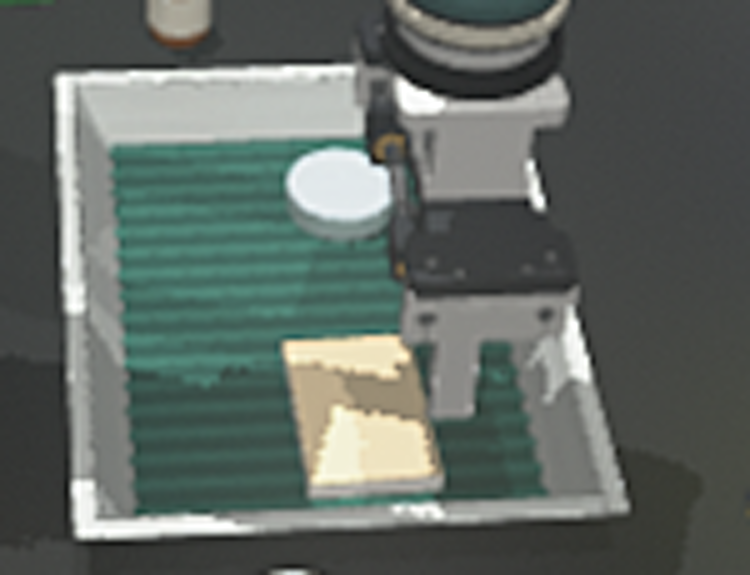

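The crop shows the plate unmoved and the near fingertip ending at crop (452,415), i.e. px (325,283). That looks higher than the reported TCP, so I'll measure the fingertip.

```bash
python3 -c "
from h import *
s=snap('side')
c,si=np.cos(TY),np.sin(TY)
def t(w): p=w[:2]-C; return [round(1000*(c*p[0]+si*p[1])),round(1000*(-si*p[0]+c*p[1])),round(1000*w[2],1)]
for p in [(322,281),(325,281),(328,281),(325,276),(325,270),(325,286),(332,290),(302,240),(340,262)]:print(p,t(world(s,*p)))
def pr(x,y,z):
  X=np.array(s['R'])@np.r_[tray(x,y),z]+s['t'];return [s['fx']*X[0]/X[2]+s['cx'],s['fy']*X[1]/X[2]+s['cy']]
print(pr(.047,-.105,.01),pr(-.015,-.12,.018),pr(.045,-.03,.018))
print(robot.get_obs())"
```

```text
(322, 281) [41, -112, np.float64(56.1)]
(325, 281) [48, -111, np.float64(54.2)]
(328, 281) [55, -110, np.float64(52.9)]
(325, 276) [47, -110, np.float64(69.4)]
(325, 270) [45, -112, np.float64(89.9)]
(325, 286) [56, -82, np.float64(7.7)]
(332, 290) [70, -96, np.float64(8.3)]
(302, 240) [19, 64, np.float64(23.9)]
(340, 262) [64, -154, np.float64(151.9)]
[np.float64(322.6647806087326), np.float64(292.99501840971897)] [np.float64(296.38001634124595), np.float64(296.7213726620153)] [np.float64(317.39100112642706), np.float64(267.34180775640147)]
{'time': 4.95, 'joint_positions': array([-4.31264954e-01,  2.20067838e-01,  1.55925137e+00,  7.70784937e-05,
        1.36231593e+00, -1.90689112e+00]), 'qvel': array([-0.0014607 , -0.00356291,  0.01042397, -0.0004036 ,  0.00191203,
        0.0003463 ]), 'joint_torque': array([ 2.96661886e-02, -3.71476114e+01, -2.79755151e+01, -3.06813873e-02,
        3.96959565e-02,  3.30609328e-03]), 'tool_pos': array([ 0.53796167, -0.18520844,  0.01015159]), 'ee_rot': array([ 3.14150745e+00, -1.52433694e-05,  3.04640654e+00]), 'wrist_force': array([-0.26758918,  0.94453382, -0.04869178]), 'wrist_torque': array([ 0.01120926, -0.03894996,  0.03089668]), 'finger_force': 0.0, 'width': 0.05166057848349715}
```

```bash
python3 -m crank '[[0.45,[0.03,0,0],[0,0,0]],[0.45,[0.03,0,0],[0,0,0]],[0.45,[0.026,0,0],[0,0,0]],[0.45,[0,0,0],[0,0,0]]]'
python3 -c "
from h import *
go(-.039,-.075,.0102)
w=snap('wrist')
s=snap('side')
cv2.imwrite('pics/pair.png',np.hstack([cv2.resize(s['color'][215:305,235:345],(440,360))[:,:,::-1],cv2.resize(w['color'][200:350,180:380],(360,360))[:,:,::-1]]))
for p in [(222,252),(228,252),(335,252),(340,255),(215,270),(205,300),(280,260),(300,285)]:print(p,world(w,*p).round(4),w['z_map'][p[1],p[0]])
o=robot.get_obs();x=w['R']@o['tool_pos']+w['t'];print(x,(w['R']@o['tool_pos']+w['t'])[2], -w['R'].T@w['t'])
"
```

```text
time: 5.35
tool_pos: [0.4493, -0.1763, 0.0096]
ee_rot: [3.141, -0.002, 3.045]
wrist_force: [0.6, -0.3, 0.1]
width: 0.0516
finger_force: 0.0
shift mm [-2.9 -0.5 -0.6] turn z deg -0.14 tray xy [-41.9 -74.5] z 0.0096 F [ 0.62 -0.3   0.07] w 0.0516 t 5.35
(222, 252) [ 0.437  -0.2072  0.051 ] 0.18100873
(228, 252) [ 0.4374 -0.2039  0.0508] 0.18131144
(335, 252) [ 0.4435 -0.1443  0.0501] 0.1821105
(340, 255) [ 0.4433 -0.1424  0.055 ] 0.17727944
(215, 270) [ 0.4366 -0.2068  0.0735] 0.15933928
(205, 300) [ 0.4372 -0.2063  0.0996] 0.13443603
(280, 260) [ 0.465  -0.1771  0.0085] 0.22895911
(300, 285) [ 0.4801 -0.1648  0.0191] 0.22270258
[-1.26759761e-04  2.45184444e-02  2.23417011e-01] 0.22341701086512872 [ 0.36607572 -0.16883753  0.21784686]
```

View pics/pair.png

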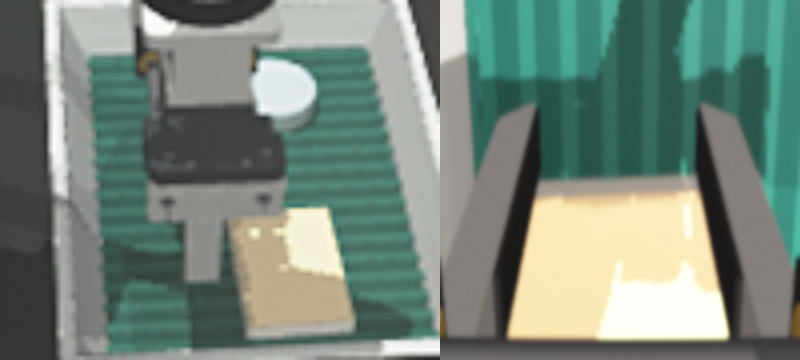

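Both cameras agree: the real fingertips end at about z 0.048 while the reported TCP is z 0.010. The "TCP" lies about 38 mm beyond the actual tips, so the push passed over the plate. I'll take that offset into account and check the jar clearance.

```bash
python3 -c "
from h import *
s=snap('side'); c,si=np.cos(TY),np.sin(TY)
def t(w): p=w[:2]-C; return [round(1000*(c*p[0]+si*p[1])),round(1000*(-si*p[0]+c*p[1])),round(1000*w[2],1)]
for p in [(293,320),(293,325),(280,324),(306,324)]:print(p,t(world(s,*p)))"
python3 -m crank '[[0.45,[0,0,0.010],[0,0,0]],[0.45,[0,0,0.010],[0,0,0]],[0.45,[0,0,0.006],[0,0,0]],[0.45,[0,0,0.003],[0,0,0]],[0.45,[0,0,0],[0,0,0]],[0.45,[0,0,0],[0,0,0]]]'
python3 -c "
from h import *
go(-.039,-.075,-.028)"
```

```text
(293, 320) [-38, -243, np.float64(87.5)]
(293, 325) [-39, -254, np.float64(86.3)]
(280, 324) [-56, -183, np.float64(4.2)]
(306, 324) [-14, -253, np.float64(85.9)]
time: 6.1
tool_pos: [0.4523, -0.177, -0.0191]
ee_rot: [3.141, -0.0, 3.046]
wrist_force: [-0.2, -0.2, 0.3]
width: 0.0519
finger_force: 0.0
shift mm [ 0.2 -0.   8.9] turn z deg -0.07 tray xy [-38.8 -75. ] z -0.0191 F [-0.24 -0.2   0.27] w 0.0519 t 6.1
```

```bash
python3 -m crank '[[0.45,[0,0,0.003],[0,0,0]],[0.45,[0,0,0.002],[0,0,0]],[0.45,[0,0,0],[0,0,0]],[0.45,[0,0,0],[0,0,0]]]'
python3 -m crank '[[0.45,[0,0,0.0015],[0,0,0]],[0.45,[0,0,0],[0,0,0]]]'
python3 -m crank '[[0.45,[0,0,0.0015],[0,0,0]],[0.45,[0,0,0],[0,0,0]]]'
python3 -c "
from h import *
s=snap('side');cv2.imwrite('pics/s3.png',cv2.resize(s['color'][245:310,265:355],None,fx=8,fy=8,interpolation=cv2.INTER_CUBIC)[:,:,::-1])
w=snap('wrist')
for p in [(222,248),(222,250),(222,252),(335,252)]:print(p,world(w,*p).round(4))
"
```

```text
time: 6.5
tool_pos: [0.4528, -0.1772, -0.0198]
ee_rot: [-3.141, 0.001, 3.046]
wrist_force: [-7.6, 3.9, 20.9]
width: 0.0515
finger_force: 10.3
time: 6.7
tool_pos: [0.4528, -0.1772, -0.0199]
ee_rot: [-3.141, 0.001, 3.047]
wrist_force: [-10.2, 5.4, 28.8]
width: 0.052
finger_force: 14.0
time: 6.9
tool_pos: [0.4528, -0.1773, -0.02]
ee_rot: [-3.141, 0.001, 3.047]
wrist_force: [-13.1, 6.1, 36.5]
width: 0.0516
finger_force: 17.8
(222, 248) [ 0.4402 -0.2089  0.0163]
(222, 250) [ 0.4402 -0.2085  0.0191]
(222, 252) [ 0.4403 -0.208   0.0218]
(335, 252) [ 0.4463 -0.1455  0.0216]
```

View pics/s3.png

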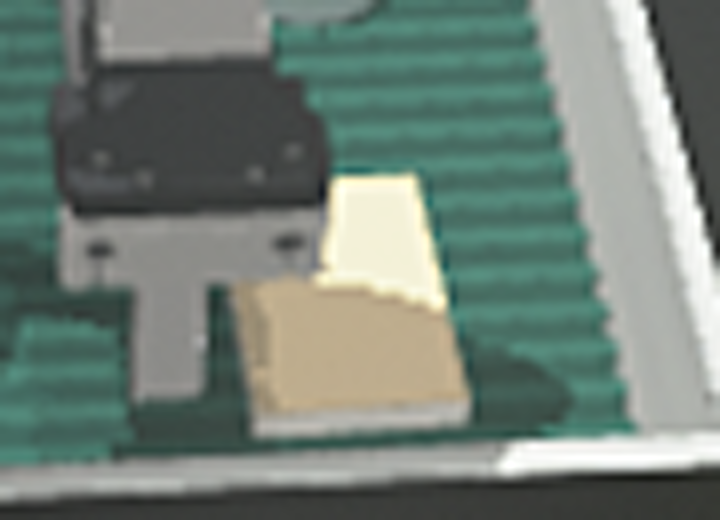

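The crop shows the fingertip at crop (165,400) down at mat level beside the plate. Contact is at reported z ≈ -0.0195, so I'll back off to about 1.5 mm above the mat and start the push.

```bash
python3 -m crank '[[0.45,[0,0,-0.009],[0,0,0]],[0.45,[0,0,0],[0,0,0]],[0.45,[0,0,0],[0,0,0]]]'
python3 -m crank '[[0.45,[-0.007,0,0],[0,0,0]],[0.45,[-0.007,0,0],[0,0,0]],[0.45,[-0.006,0,0],[0,0,0]],[0.45,[-0.006,0,0],[0,0,0]],[0.45,[-0.006,0,0],[0,0,0]],[0.45,[-0.006,0,0],[0,0,0]],[0.45,[0,0,0],[0,0,0]]]'
python3 -c "
from h import *
go(.078,-.075,-.018)"
```

```text
time: 7.3
tool_pos: [0.4521, -0.177, -0.0182]
ee_rot: [3.142, 0.0, 3.046]
wrist_force: [0.2, 1.2, -0.3]
width: 0.0515
finger_force: 0.0
time: 8.0
tool_pos: [0.491, -0.1808, -0.0177]
ee_rot: [-3.142, 0.001, 3.047]
wrist_force: [0.4, -0.1, 0.3]
width: 0.0516
finger_force: 0.0
shift mm [-77.9   0.2   0.3] turn z deg -0.06 tray xy [  0.1 -75.1] z -0.0177 F [ 0.4  -0.07  0.33] w 0.0516 t 8.0
```

```bash
cat >> h.py <<'E'
def tr(w):
    p=np.asarray(w)[...,:2]-C;c,s=np.cos(TY),np.sin(TY)
    return np.stack([c*p[...,0]+s*p[...,1],-s*p[...,0]+c*p[...,1],np.asarray(w)[...,2]],-1)*1000
def cloud(n='side'):
    s=snap(n);c=s['color'].astype(int);m=(c[:,:,0]>c[:,:,2]+15)&(c[:,:,0]>90)&(c[:,:,0]>c[:,:,1]-5)&(s['z_map']>0)
    v,u=np.nonzero(m);K=np.array([[s['fx'],0,s['cx']],[0,s['fy'],s['cy']],[0,0,1.]])
    p=cv2.undistortPoints(np.c_[u,v].astype(float)[:,None],K,np.array(s['dist']))[:,0]
    X=np.c_[p,np.ones(len(p))]*s['z_map'][v,u][:,None]
    t=tr((X-s['t'])@np.array(s['R']))
    k=(t[:,0]>-100)&(t[:,0]<140)&(t[:,1]<0)&(t[:,1]>-150)&(t[:,2]<85)&(t[:,2]>8)
    t=t[k]; print(len(t),'lo',np.percentile(t,2,0).round(),'hi',np.percentile(t,98,0).round())
    if len(t)>30:
        q=t-t.mean(0);n=np.linalg.svd(q,full_matrices=False)[2][2];n*=np.sign(n[2]+1e-9);print('c',t.mean(0).round(),'normal',n.round(2))
E
python3 -c "
from h import *
cloud();cloud('wrist')"
```

```text
493 lo [  12. -119.   16.] hi [ 69. -42.  23.]
c [ 43. -91.  20.] normal [0.03 0.   1.  ]
7245 lo [  10. -109.   14.] hi [105. -42.  27.]
c [ 32. -76.  19.] normal [-0.02 -0.01  1.  ]
```

The plate is moving with the fingers. I'll continue in measured steps.

```bash
python3 -m crank '[[0.45,[-0.006,0,0],[0,0,0]],[0.45,[-0.006,0,0],[0,0,0]],[0.45,[-0.006,0,0],[0,0,0]],[0.45,[-0.005,0,0],[0,0,0]],[0.45,[-0.005,0,0],[0,0,0]],[0.45,[-0.005,0,0],[0,0,0]],[0.45,[-0.005,0,0],[0,0,0]],[0.45,[0,0,0],[0,0,0]]]'
python3 -c "
from h import *
go(.078,-.075,-.018);cloud()"
```

```text
time: 8.9
tool_pos: [0.5288, -0.1843, -0.018]
ee_rot: [3.141, 0.001, 3.046]
wrist_force: [-0.5, 0.0, -0.2]
width: 0.0516
finger_force: 0.1
shift mm [-40.    0.1   0. ] turn z deg -0.07 tray xy [ 38.  -75.1] z -0.018 F [-0.46  0.03 -0.17] w 0.0516 t 8.9
410 lo [  49. -119.   19.] hi [104. -61.  40.]
c [ 78. -97.  30.] normal [-0.33  0.03  0.94]
```

Riding up (about 19°). Continue.

```bash
python3 -m crank '[[0.45,[-0.004,0,0],[0,0,0]],[0.45,[-0.004,0,0],[0,0,0]],[0.45,[-0.004,0,0],[0,0,0]],[0.45,[-0.004,0,0],[0,0,0]],[0.45,[-0.004,0,0],[0,0,0]],[0.45,[0,0,0],[0,0,0]]]'
python3 -c "
from h import *
go(.078,-.075,-.018);cloud();"
python3 -m crank '[[0.45,[-0.003,0,0],[0,0,0]],[0.45,[-0.003,0,0],[0,0,0]],[0.45,[-0.003,0,0],[0,0,0]],[0.45,[0,0,0],[0,0,0]]]'
python3 -c "
from h import *
go(.078,-.075,-.018);cloud();cloud('top')"
```

```text
time: 9.55
tool_pos: [0.5486, -0.1863, -0.0177]
ee_rot: [-3.142, 0.001, 3.046]
wrist_force: [-0.2, -0.7, -0.4]
width: 0.0514
finger_force: 0.0
shift mm [-20.1   0.2   0.3] turn z deg -0.07 tray xy [ 57.9 -75.2] z -0.0177 F [-0.19 -0.66 -0.4 ] w 0.0514 t 9.55
307 lo [  69. -119.   19.] hi [116. -78.  53.]
c [  92. -101.   35.] normal [-0.57  0.03  0.82]
time: 10.0
tool_pos: [0.5571, -0.1871, -0.0179]
ee_rot: [3.142, 0.0, 3.046]
wrist_force: [0.5, 0.2, -0.6]
width: 0.0515
finger_force: 0.1
shift mm [-11.5   0.2   0.1] turn z deg -0.07 tray xy [ 66.5 -75.1] z -0.0179 F [ 0.52  0.23 -0.64] w 0.0515 t 10.0
259 lo [  77. -120.   17.] hi [119. -80.  58.]
c [  97. -104.   36.] normal [-0.69  0.03  0.72]
28 lo [ 87. -55.  24.] hi [125. -31.  57.]
```

```bash
python3 -m crank '[[0.45,[-0.003,0,0],[0,0,0]],[0.45,[-0.003,0,0],[0,0,0]],[0.45,[-0.002,0,0],[0,0,0]],[0.45,[0,0,0],[0,0,0]]]'
python3 -c "
from h import *
go(.078,-.075,-.018);cloud();"
python3 -m crank '[[0.45,[-0.002,0,0],[0,0,0]],[0.45,[-0.0015,0,0],[0,0,0]],[0.45,[0,0,0],[0,0,0]]]'
python3 -c "
from h import *
go(.078,-.075,-.018);cloud()"
```

```text
time: 10.5
tool_pos: [0.5651, -0.1878, -0.0179]
ee_rot: [3.142, 0.0, 3.046]
wrist_force: [-0.2, -0.8, 0.2]
width: 0.0519
finger_force: 0.1
shift mm [-3.5  0.1  0.2] turn z deg -0.07 tray xy [ 74.5 -75.1] z -0.0179 F [-0.23 -0.82  0.16] w 0.0519 t 10.5
197 lo [  85. -120.   16.] hi [117. -81.  62.]
c [ 100. -105.   37.] normal [-0.82  0.03  0.57]
time: 10.85
tool_pos: [0.5673, -0.188, -0.0179]
ee_rot: [3.141, -0.002, 3.046]
wrist_force: [-3.2, 1.1, 2.0]
width: 0.0516
finger_force: 1.7
shift mm [-1.3  0.2  0. ] turn z deg -0.08 tray xy [ 76.7 -75.2] z -0.0179 F [-3.2   1.05  2.05] w 0.0516 t 10.85
171 lo [  87. -120.   15.] hi [115. -83.  63.]
c [ 100. -106.   37.] normal [-0.87  0.01  0.5 ]
```

Flush at 60°, with the force just rising. Now back off, check that it stays, and go up and over.

```bash
python3 -m crank '[[0.45,[0.004,0,0],[0,0,0]],[0.45,[0.010,0,0],[0,0,0]],[0.45,[0.02,0,0],[0,0,0]],[0.45,[0.02,0,0],[0,0,0]],[0.45,[0.01,0,-0.03],[0,0,0]],[0.45,[0,0,-0.045],[0,0,0]],[0.45,[0,0,-0.03],[0,0,0]],[0.45,[0,0,0],[0,0,0]]]'
python3 -c "
from h import *
go(.152,-.075,.087);cloud()
s=snap('top')
for p in [(430,143),(426,149),(370,129)]:print(p,tr(world(s,*p)))"
```

```text
time: 11.7
tool_pos: [0.5078, -0.1837, 0.0936]
ee_rot: [-3.137, 0.012, 3.046]
wrist_force: [0.7, -1.2, 0.4]
width: 0.0517
finger_force: 0.0
shift mm [-134.9    1.7    8.2] turn z deg -0.08 tray xy [ 17.  -76.5] z 0.0936 F [ 0.67 -1.16  0.43] w 0.0517 t 11.7
565 lo [  86. -118.   11.] hi [115. -29.  62.]
c [101. -76.  37.] normal [-0.87  0.01  0.49]
(430, 143) [ 207.28058937 -313.47632757    8.53678231]
(426, 149) [ 171.68222501 -283.25478397   63.50786385]
(370, 129) [ 235.99054452 -124.29183477    9.92697474]
```

```bash
python3 -m crank '[[0.45,[-0.03,0,0],[0,0,0]],[0.45,[-0.035,0,0],[0,0,0]],[0.45,[-0.035,0,0],[0,0,0]],[0.45,[-0.036,0,0],[0,0,0]],[0.45,[0,0,0],[0,0,0]]]'
python3 -c "
from h import *
go(.152,-.075,.0165)"
```

```text
time: 12.3
tool_pos: [0.6411, -0.1943, 0.0817]
ee_rot: [3.139, -0.005, 3.047]
wrist_force: [0.5, 0.5, 0.5]
width: 0.0519
finger_force: 0.0
shift mm [-1.6 -0.7 65.2] turn z deg -0.01 tray xy [150.7 -74.5] z 0.0817 F [0.55 0.53 0.51] w 0.0519 t 12.3
```

```bash
python3 -m crank '[[0.45,[0,0,0.025],[0,0,0]],[0.45,[0,0,0.025],[0,0,0]],[0.45,[0,0,0.012],[0,0,0]],[0.45,[0,0,0.003],[0,0,0]],[0.45,[0,0,0],[0,0,0]],[0.45,[0,0,0],[0,0,0]]]'
python3 -c "
from h import *
go(.135,-.075,.0165)
cloud()
s=snap('side');cv2.imwrite('pics/s4.png',cv2.resize(s['color'][215:305,265:385],None,fx=6,fy=6,interpolation=cv2.INTER_CUBIC)[:,:,::-1])"
```

```text
time: 12.9
tool_pos: [0.6404, -0.1953, 0.0237]
ee_rot: [-3.141, 0.002, 3.046]
wrist_force: [-0.2, -0.3, 1.1]
width: 0.0517
finger_force: 0.0
shift mm [15.2  0.5  7.1] turn z deg -0.08 tray xy [150.2 -75.5] z 0.0237 F [-0.19 -0.33  1.11] w 0.0517 t 12.9
574 lo [  86. -119.   10.] hi [115. -29.  63.]
c [101. -76.  38.] normal [-0.87  0.01  0.49]
```

View pics/s4.png

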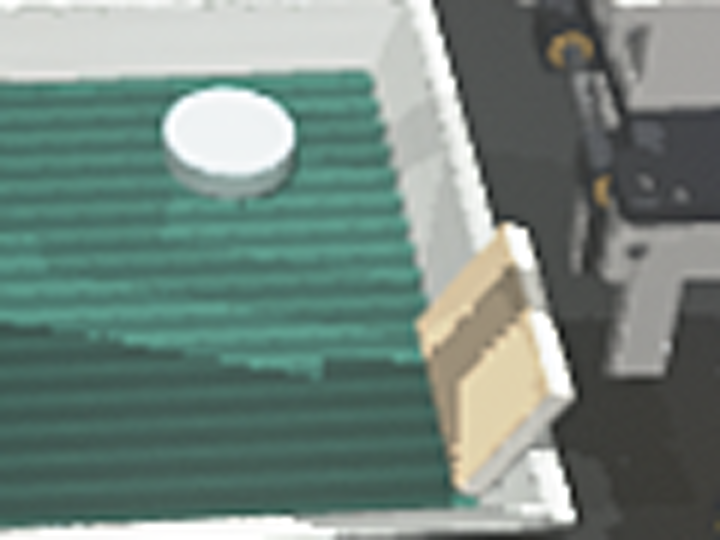

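The view shows the plate leaning flush on the far side, top at crop (545,310), and the fingers behind it at (650,370). Now lower slightly and tip it.

```bash
python3 -m crank '[[0.45,[0.005,0,0.004],[0,0,0]],[0.45,[0.005,0,0.003],[0,0,0]],[0.45,[0.005,0,0],[0,0,0]],[0.45,[0.004,0,0],[0,0,0]],[0.45,[0.004,0,0],[0,0,0]],[0.45,[0.004,0,0],[0,0,0]],[0.45,[0.004,0,0],[0,0,0]],[0.45,[0,0,0],[0,0,0]]]'
python3 -c "
from h import *
go(.09,-.075,.0165)
cloud()"
```

```text
time: 13.8
tool_pos: [0.6084, -0.1919, 0.0152]
ee_rot: [3.141, -0.0, 3.046]
wrist_force: [-0.4, -0.9, 0.8]
width: 0.0519
finger_force: 0.0
shift mm [28.   0.2 -1.3] turn z deg -0.09 tray xy [118.  -75.2] z 0.0152 F [-0.36 -0.87  0.79] w 0.0519 t 13.8
367 lo [  86. -118.   10.] hi [ 99. -31.  67.]
c [ 92. -76.  39.] normal [-0.97  0.    0.22]
```

```bash
python3 -m crank '[[0.45,[0.004,0,-0.001],[0,0,0]],[0.45,[0.004,0,0],[0,0,0]],[0.45,[0.003,0,0],[0,0,0]],[0.45,[0.003,0,0],[0,0,0]],[0.45,[0.002,0,0],[0,0,0]],[0.45,[0,0,0],[0,0,0]]]'
python3 -c "
from h import *
go(.09,-.075,.0165)
cloud()"
```

```text
time: 14.45
tool_pos: [0.5928, -0.1905, 0.0162]
ee_rot: [3.141, -0.0, 3.046]
wrist_force: [-0.2, 0.1, 0.8]
width: 0.0518
finger_force: 0.0
shift mm [12.3  0.2 -0.3] turn z deg -0.08 tray xy [102.3 -75.2] z 0.0162 F [-0.22  0.12  0.79] w 0.0518 t 14.45
144 lo [  82. -119.   10.] hi [ 86. -35.  69.]
c [ 84. -78.  38.] normal [ 1.   -0.    0.06]
```

Just past vertical. Tip it on slowly.

```bash
python3 -m crank '[[0.45,[0.002,0,0],[0,0,0]],[0.45,[0.002,0,0],[0,0,0]],[0.45,[0.002,0,0],[0,0,0]],[0.45,[0.002,0,0],[0,0,0]],[0.45,[0.002,0,0],[0,0,0]],[0.45,[0,0,0],[0,0,0]],[0.45,[0,0,0],[0,0,0]]]'
python3 -c "
from h import *
go(.09,-.075,.0165)
cloud()
s=snap('side');cv2.imwrite('pics/s5.png',cv2.resize(s['color'][215:305,265:385],None,fx=6,fy=6,interpolation=cv2.INTER_CUBIC)[:,:,::-1])"
```

```text
time: 15.2
tool_pos: [0.5831, -0.1895, 0.0162]
ee_rot: [3.142, 0.0, 3.046]
wrist_force: [-0.5, -0.6, 0.7]
width: 0.0519
finger_force: 0.0
shift mm [ 2.5  0.2 -0.3] turn z deg -0.08 tray xy [ 92.5 -75.2] z 0.0162 F [-0.46 -0.61  0.67] w 0.0519 t 15.2
2 lo [  55. -118.   10.] hi [  57. -118.   11.]
```

View pics/s5.png

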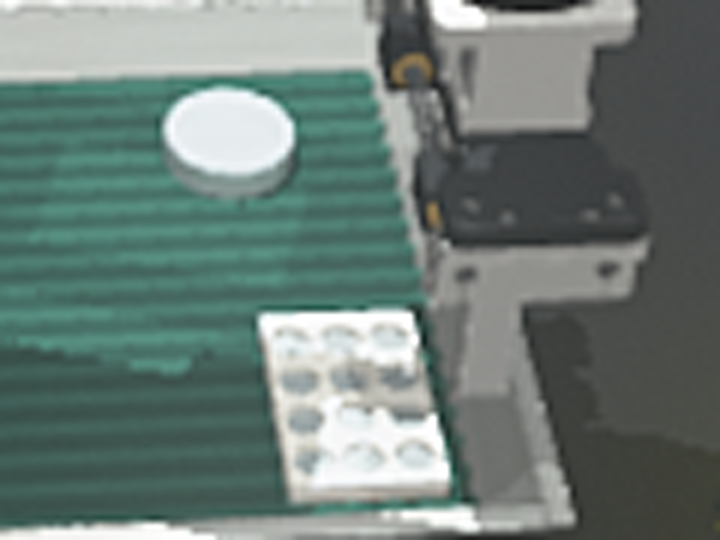

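The plate lies flat with its wells up (crop 260–450, 310–500), and the dish is untouched. I'll withdraw straight up and hand in.

```bash
python3 -m crank '[[0.45,[0,0,-0.02],[0,0,0]],[0.45,[0,0,-0.04],[0,0,0]],[0.45,[0,0,-0.04],[0,0,0]],[0.45,[0,0,-0.02],[0,0,0]],[0.45,[0,0,0],[0,0,0]],[0.45,[0,0,0],[0,0,0]],[0.45,[0,0,0],[0,0,0]]]'
python3 -c "
from h import *
s=snap('side')
for p in [(320,285),(330,275),(302,240)]:print(tr(world(s,*p)).round(1))
print(robot.close_job())"
```

```text
time: 16.0
tool_pos: [0.5819, -0.189, 0.1335]
ee_rot: [3.14, -0.004, 3.046]
wrist_force: [0.1, -0.3, -0.5]
width: 0.0517
finger_force: 0.0
[ 41.6 -93.1  23.8]
[ 71.5 -55.1  16. ]
[19.2 66.4 21.5]
the job is handed in; nothing more can be done
None
```

The spot plate now lies flat on the mat, wells up. It was pushed up to lean on the tray's far side and tipped over from behind; the dish stayed put, though while finding the mat's height the fingertips pressed the bare mat beside the plate with about 36 N. I handed the job in at about 16 s; no verdict was shown.

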